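# Fit the build plate to the 3D printer

## Task

Fit the steel build plate to the small printer's bed: tip it tab-down so that the oblong eye in its tab goes past the wide head of the stud behind the bed, then lower it until it lies flat and square on the bed with the stud through the eye. Then swing the clamp over the plate's front corner, all the way in, and leave the other things on the desk where they are.

Things in the scene. Friction and masses are not known exactly. Their poses are not given: they have to be found in the camera images.
- grip (a point): Centre of the build plate's grey moulded grip: a block 40 mm (plate x) by 16 mm (plate y) by 30 mm high, standing on the plate near its front edge. The point is 20 mm above the plate's underside, 14 mm from the plate's front edge. Plate axes: z up out of the print face, +y to the front edge, -y to the tab.
- plate_centre (a point): Centre of the loose build plate's square, half-way through its 5 mm thickness, 46 mm in -y from the grip's centre; plate axes. Dark steel, print face up, 140 mm (x) by 120 mm (y), about 0.18 kg in all, balanced about here. At the start it lies flat on the desk left of the printer, its tab towards the printer.
- eye (a point): Centre of the oblong eye in the plate's tab, 81 mm in -y from the plate's centre, half-way through the thickness; plate axes. The eye is 36 mm (x) by 26 mm (y): level, it does not pass the stud's 30 mm head. The tab is 64 mm wide and sticks out 46 mm from the square; the bar beyond the eye is 12 mm wide, 8 mm of tab lies between eye and square.
- bed (a point): Centre of the printer's bed on its upper face: a bare aluminium slab 140 mm (x) by 120 mm (y), face 85 mm above the desk, fixed. Axes: z up, +y to the printer's front, where the plate's grip belongs, -y to the stud. Home: plate's axes along the bed's, square over the bed. The printer's arm crosses 190 mm behind this point, 315 mm above the desk; its tool head reaches down to 270 mm.
- stud (a point): On the stud's upright axis, level with the bed's face, 81 mm in -y from the bed's centre (21 mm behind the bed's rear edge); bed axes. The steel shank is 9 mm in diameter. Behind the bed there are 11 mm of free room below its face, down to the carriage plate, for the tipped tab.
- stud_head (a point): Centre of the top of the stud's round head, 13 mm above the bed's face; the head is 30 mm in diameter and 4 mm thick, so its underside is 9 mm above the bed's face, and the 5 mm tab lies below it with room to spare; bed axes.
- clamp (a joint): Swing clamp at the bed's front corner on the -x side: a flat steel finger 12 mm wide, 5 mm thick, on an upright pivot. 0 is wide open; 1.92 rad is fully in, at its stop, the finger pointing along the bed's +x over the plate's corner. It turns clockwise from above as the value grows (finger's angle from the bed's +x = 1.92 - value). Light friction, under 2 N; it stays where left.
- clamp_knob (a point): Centre of the upright black knob on the clamp's finger, to push the clamp by: 10 mm in diameter, 18 mm tall, 26 mm from the pivot; this point is 21 mm above the bed's face, 9 mm above the finger's upper face. The finger's tip lies 12 mm further out.
- clamp_pivot (a point): The clamp's pivot axis at the height of the bed's face, 84 mm in -x and 44 mm in +y from the bed's centre; bed axes. The finger's underside is 7 mm above the bed's face, so it clears the 5 mm plate.
- scraper: Bystander: scraper with a flat blade, 190 mm long, lying on the desk; origin under its middle.
- squeeze_bottle: Bystander: white squeeze bottle, 62 mm in diameter, 165 mm tall; origin at the centre of its underside.
- vase: Bystander: small grey printed vase, 54 mm in diameter, 75 mm tall; origin at the centre of its underside.
- glue_stick: Bystander: glue stick standing upright, 30 mm in diameter, 98 mm tall; origin at the centre of its underside.
- calipers: Bystander: calipers lying flat, 225 mm long, 13 mm tall; origin under the middle.
- cutters: Bystander: flush cutters with red grips, 125 mm long, 12 mm tall; origin under their joint.

How it is judged:
By the outcome, as a careful person would: the job done as asked, in the order asked, and still so for the second after the job is handed in, with the robot touching nothing.
It also fails if it takes over 61 s, if anything falls off the work surface, if the arm or the gripper's body presses on something with over 40 N, if the wrist force passes 120 N, or if a joint passes its speed limit or range.

## Robot

A 6-joint arm with a two-finger parallel gripper is mounted at the origin on the work surface. World frame = base frame: x ahead of the robot, y to its left, z up, the work surface at z = 0. Lengths are in mm, angles in rad, forces in N, time in s.
With the tool pointing down it reaches from about 275 to 825 mm from the base axis. Payload 4.9 kg.
Tool frame: the origin (TCP) lies at the very end of the fingers, on their centre line; the grasp point (between the pads) lies 19 mm behind it; z points along the fingers, y is the line along which they close (so a half turn about z gives the same grasp; the last joint's range is limited). The gripper opens to 85 mm and grips with 20 to 120 N. Pads are 22 mm wide; open, the fingers measure 114 mm over their backs; the gripper's body (76 mm by 85 mm) begins 54 mm behind the grasp point. The pads swing forward as they close: fully open they stand 13 mm farther back than shut.
Start: joints at [-1.272, 0.326, -0.193, 1.052, 0, 1.437], TCP at [230.691, -499.299, 195.981] pointing down, gripper open.
Joint ranges: [-2.65, 2.65], [-0.97, 1.79], [-1.3, 1.35], [-1.93, 2.1], [-1.47, 1.37], [-3.14, 3.14]. Speed limits (rad/s): [2.57, 2.57, 3.14, 3.14, 3.14, 3.14].

## Interface

Orientations are given as [roll, pitch, yaw] about the fixed x, y, z axes, in that order (R = Rz(yaw) Ry(pitch) Rx(roll)).
In Python, from bench import bot, solve_ik, imaging gives the robot as it stands. Calls block until the motion is done:
- bot.move_ptp(position, orientation): joint-space move of the TCP to a pose.
- bot.movel(position, rot=None, max_speed=150, threshold=None): straight line of the TCP; rot=None keeps the orientation; max_speed is the mean speed in mm/s. With threshold (N) it stops when the force on the tool has changed by that much, and returns True; else False.
- bot.move_j(angles): joint-space move.
- bot.grip(opening, effort=None): opening from 0.0 (shut) to 1.0 (fully open); effort is the grip in N (None keeps the last); returns when the fingers have stopped.
- bot.dwell(seconds).
- solve_ik(position, orientation): joint angles nearest the present ones, or None.
- bot.get_state(): the state.
- imaging.capture(name): name is "scene" or "top" or "wrist"; returns the picture (400x640x3 uint8, blue, green, red); there is no depth.
- imaging.camera_model(name): a dict with "K" (3x3 intrinsics, pixels), "position" and "rotation" of the camera in the world. Camera axes: x right, y up, looking along -z (the intrinsics and any distortion apply to the point x, -y, -z); pixel columns grow to the right and rows downward; lengths in mm; the calibration is good to about 2 mm. A picture is of the moment at which its call begins: read the wrist's pose just before it. camera_model takes no time and is no camera call; for the wrist camera it gives the pose at the moment of the call.
A pose or a line that the arm cannot do raises bot.IKError and nothing moves.
- bot.sign_off(): hands the job in; it is judged then, once.
The state is a dict: "t": time; "qpos": joint angles; "joint_velocities": joint speeds; "effort": joint torques, N m; "tcp_pos": TCP position; "orientation": TCP orientation; "contact_force": force on the tool from outside, world axes, zero at the start; "wrist_torque": the same for the moment, N m; "opening": opening from 0.0 (shut) to 1.0 (fully open); "gripper_force": force on a finger pad.
Only numpy, scipy, OpenCV 4.12 (cv2) and the standard library are available. Lean on these libraries where they do the work, as an engineer would, in place of code of your own. Each camera call takes 0.05 s, during which the arm holds its last target. There are 200 camera calls.

## Working session

There is one attempt and no reset: what is moved stays moved. The work goes in short steps, each a Python script; the robot and the scene stay as the last script left them, time stands still between calls to the robot, and variables do not carry over. Pictures are saved under pics/ and viewed, at most 10 in all, crops included, and the job is handed in when it is done.

```bash
mkdir -p pics; ls; python3 - <<'E'
from bench import bot, imaging
import cv2, numpy as np
for n in ("scene","top"):
    im=imaging.capture(n); cv2.imwrite(f"pics/{n}0.png",im)
    m=imaging.camera_model(n); print(n,{k:np.round(v,4).tolist() if not isinstance(v,str) else v for k,v in m.items()})
print(bot.get_state())
E
```

```text
pics
scene {'K': [[489.5926, 0.0, 319.7094], [0.0, 489.5926, 197.4065], [0.0, 0.0, 1.0]], 'position': [1102.3649, 334.2277, 920.3969], 'rotation': [0.6027, -0.016, 1.8561]}
top {'K': [[399.4234, 0.0, 322.2498], [0.0, 399.4234, 196.9487], [0.0, 0.0, 1.0]], 'position': [468.2287, 210.8541, 874.0206], 'rotation': [0.113, -0.0276, -1.5747]}
{'t': 0.1, 'qpos': array([-1.27220920e+00,  3.26873541e-01, -1.93510458e-01,  1.05202965e+00,
        8.66335936e-06,  1.43656128e+00]), 'joint_velocities': array([ 0.00117882, -0.00160974,  0.00294738, -0.00014585, -0.00011642,
        0.00169554]), 'effort': array([ 1.52110053e-03, -4.44238436e+01,  2.63039285e+01,  7.85420823e-03,
       -8.37658263e-05, -4.43359951e-06]), 'tcp_pos': array([ 230.50508825, -498.70122504,  195.26806282]), 'orientation': array([-3.13999104e+00, -2.25035215e-04,  4.32821982e-01]), 'contact_force': array([-0.75071632,  0.31300053,  0.37162325]), 'wrist_torque': array([-0.00725952,  0.00812315,  0.00195038]), 'gripper_force': 0.0, 'opening': 0.9996919369016953}
```

View pics/scene0.png

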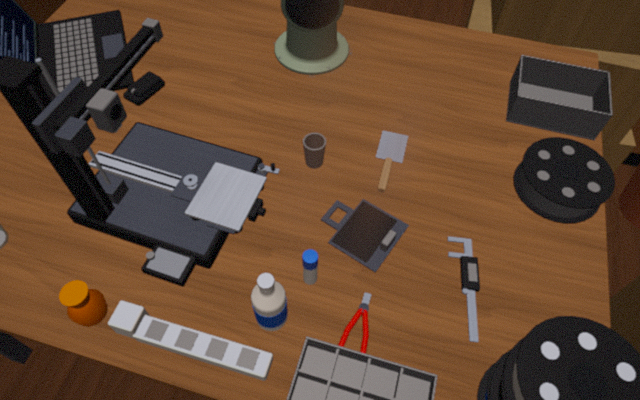

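View pics/top0.png

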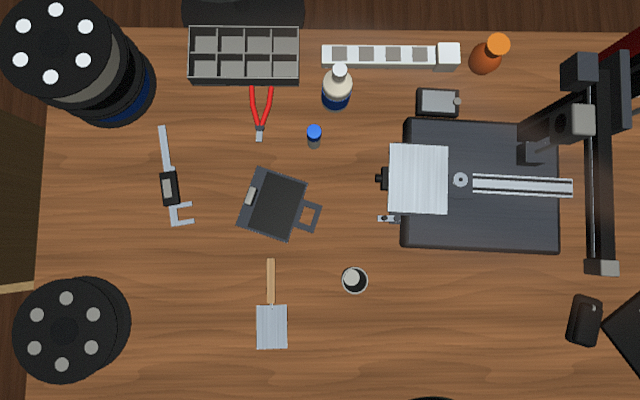

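The top view shows the plate centre near (272,204), its grip at (250,195) and its eye at (309,216). The bed is near (418,179), the stud at (460,180) and the open clamp at (385,218). Next come rough positions, the wrist camera's offset and a search for a tipping path.

```bash
cat > h.py <<'E'
import numpy as np, cv2
from scipy.spatial.transform import Rotation as R
from bench import bot, solve_ik, imaging
def pix2w(m,uv,z):
    uv=np.atleast_2d(uv).astype(float); K=np.array(m["K"])
    d=np.c_[(uv[:,0]-K[0,2])/K[0,0],-(uv[:,1]-K[1,2])/K[1,1],-np.ones(len(uv))]
    d=R.from_euler('xyz',m["rotation"]).apply(d); p=np.array(m["position"])
    return p+d*((z-p[2])/d[:,2])[:,None]
def w2pix(m,P):
    q=R.from_euler('xyz',m["rotation"]).inv().apply(np.atleast_2d(P)-np.array(m["position"])); K=np.array(m["K"])
    return np.c_[K[0,0]*q[:,0]/-q[:,2]+K[0,2], K[1,1]*-q[:,1]/-q[:,2]+K[1,2]]
E
cat > plan.py <<'E'
# 2D (y,z rel. stud, z from bed face) path of eye centre + tilt; maximise clearance
import numpy as np, heapq
ys=np.arange(-16,17,1.); zs=np.arange(0.,44,1.); ts=np.radians(np.arange(0,49,2.))
def pts(a,b,h0,h1):
    u=np.arange(a,b+.1,1.); v=np.arange(h0,h1+.1,1.)
    return np.array([(x,h) for x in u for h in (h0,h1)]+[(x,h) for x in (a,b) for h in v])
P=np.r_[pts(-25,-13,-2.5,2.5),pts(13,60,-2.5,2.5)]
obs=[(-15,15,9,13),(-4.5,4.5,-11,9),(21,200,-11,0),(-99,200,-60,-11)]
def clear(y,z,t):
    c,s=np.cos(t),np.sin(t); X=y+P[:,0]*c-P[:,1]*s; Z=z+P[:,0]*s+P[:,1]*c; m=1e9
    for a,b,l,h in obs:
        dx=np.maximum(a-X,X-b); dz=np.maximum(l-Z,Z-h)
        d=np.where((dx<0)&(dz<0),np.maximum(dx,dz),np.hypot(np.maximum(dx,0),np.maximum(dz,0))); m=min(m,d.min())
    return m
C=np.array([[[clear(y,z,t) for t in ts] for z in zs] for y in ys])
g=(16,3,0); C[16,3,0]=1.0; C[16,4,0]=max(C[16,4,0],.9)
print("clear z=3,4 flat",C[16,3:6,0], clear(0,2.5,0))
# Dijkstra from goal, weight heavily on small clearance
D={g:0.}; prev={}; h=[(0.,g)]; N=C.shape; end=None
while h:
    d,k=heapq.heappop(h)
    if d>D[k]: continue
    if zs[k[1]]>=42 : end=k;break
    for dy in(-1,0,1):
        for dz in(-1,0,1):
            for dt in(-1,0,1):
                n=(k[0]+dy,k[1]+dz,k[2]+dt)
                if min(n)<0 or any(n[i]>=N[i] for i in range(3)) or C[n]<=0.3: continue
                w=(abs(dy)+abs(dz)+abs(dt))**.5*(1+30/max(min(C[n],4),.05)**2)
                if d+w<D.get(n,1e18): D[n]=d+w; prev[n]=k; heapq.heappush(h,(d+w,n))
k=end
while k is not None:
    print(ys[k[0]],zs[k[1]],round(np.degrees(ts[k[2]])),round(C[k],2)); k=prev.get(k)
E
python3 plan.py; python3 - <<'E'
from h import *
m=imaging.camera_model("top")
print("plate c,grip,eye",pix2w(m,[(272,204),(309,216)],5).round(), pix2w(m,(250,194),30).round())
print("bed, stud",pix2w(m,(418,179),85).round(),pix2w(m,(460,180),98).round())
print("bed corners",pix2w(m,[(389,144),(447,145),(447,214),(389,213)],85).round())
s=bot.get_state(); w=imaging.camera_model("wrist"); T=R.from_euler('xyz',s["orientation"])
print("cam in tool",T.inv().apply(w["position"]-s["tcp_pos"]).round(1),(T.inv()*R.from_euler('xyz',w["rotation"])).as_matrix().round(3),w["K"])
E
```

```text
clear z=3,4 flat [1.  1.5 1.5] 0.0
-10.0 42.0 36 18.02
-10.0 41.0 36 17.22
-10.0 40.0 36 16.4
-10.0 39.0 36 15.6
-10.0 38.0 36 14.79
-10.0 37.0 36 13.98
-10.0 36.0 36 13.18
-10.0 35.0 36 12.36
-10.0 34.0 36 11.56
-10.0 33.0 36 10.74
-10.0 32.0 36 9.93
-10.0 31.0 36 9.13
-10.0 30.0 36 8.31
-10.0 29.0 36 7.52
-10.0 28.0 36 6.7
-10.0 27.0 36 5.93
-10.0 26.0 36 5.25
-10.0 25.0 36 4.67
-10.0 24.0 36 4.26
-10.0 23.0 36 4.06
-10.0 22.0 36 4.05
-10.0 21.0 36 4.05
-10.0 20.0 36 4.05
-10.0 19.0 36 4.05
-10.0 18.0 36 4.1
-10.0 17.0 36 4.38
-9.0 16.0 36 4.05
-9.0 15.0 36 4.62
-8.0 14.0 38 4.41
-7.0 13.0 38 4.24
-6.0 12.0 38 4.12
-5.0 11.0 38 4.03
-4.0 11.0 38 4.03
-3.0 11.0 38 4.03
-2.0 11.0 38 4.03
-1.0 11.0 38 4.03
0.0 11.0 36 3.62
1.0 11.0 34 3.2
2.0 11.0 32 2.77
3.0 11.0 30 2.33
4.0 10.0 28 1.8
4.0 10.0 26 1.84
4.0 10.0 24 1.75
5.0 9.0 22 1.62
5.0 9.0 20 1.86
5.0 8.0 18 1.95
5.0 8.0 16 2.06
5.0 7.0 14 2.01
5.0 7.0 12 2.2
5.0 6.0 10 2.37
5.0 5.0 8 2.53
5.0 4.0 6 2.91
4.0 4.0 4 2.4
3.0 4.0 2 2.13
2.0 4.0 2 2.05
1.0 4.0 2 2.01
0.0 3.0 0 1.0
plate c,grip,eye [[551. 296.   5.]
 [525. 216.   5.]] [[570. 340.  30.]]
bed, stud [[594.  -4.  85.]] [[590. -85.  98.]]
bed corners [[666.  53.  85.]
 [664. -66.  85.]
 [523. -60.  85.]
 [526.  56.  85.]]
cam in tool [  83.1   -0.7 -178.2] [[ 0.001  0.946  0.325]
 [ 1.    -0.001 -0.002]
 [-0.002  0.325 -0.946]] [[295.13637893   0.         317.78088611]
 [  0.         295.13637893 200.5673039 ]
 [  0.           0.           1.        ]]
```

The planner gives a path with at least 1.6 mm of clearance. Next I check IK for both grasp orientations along it, then take wrist views of the bed and plate, going around the printer's arm with the robot arm retracted.

```bash
cat >> h.py <<'E'
def tool_rot(yaw,tilt=0.,flip=False):
    "tool pointing down on an object with yaw, tipped by tilt about the object's x; flip = half turn about the tool axis"
    r=R.from_euler('z',yaw)*R.from_euler('x',tilt)*R.from_euler('x',np.pi)
    return (r*R.from_euler('z',np.pi) if flip else r)
def rpy(r): return r.as_euler('xyz')
E
python3 - <<'E'
from h import *
S=np.array([592,-85,85.])
for f in (0,1):
    print(f,[solve_ik([570,340,60],rpy(tool_rot(-.31,0,f))) is not None])
    for ey,ez,t in ((-10,42,36),(-10,22,36),(-5,11,38),(0,11,36),(4,10,26),(5,7,12),(0,3,0)):
        t=np.radians(t); g=S+[0,ey+127*np.cos(t)-5*np.sin(t),ez+127*np.sin(t)+5*np.cos(t)]
        q=solve_ik(g,rpy(tool_rot(0.02,t,f))); print(None if q is None else np.round(q,2))
for p,y in (((135,-290,300),0.4),((310,60,300),0.),((590,40,215),0.)):
    bot.move_ptp(p,rpy(tool_rot(y)))
bot.dwell(.2)
cv2.imwrite("pics/wb.png",(im:=imaging.capture("wrist"))); m1=imaging.camera_model("wrist")
bot.move_ptp((560,325,150),rpy(tool_rot(-.31)));bot.dwell(.2)
cv2.imwrite("pics/wp.png",imaging.capture("wrist")); m2=imaging.camera_model("wrist")
import pickle; pickle.dump((m1,m2),open("m.pkl","wb"))
s=bot.get_state();print(s["t"],s["tcp_pos"],s["orientation"])
E
```

```text
0 [True]
[-0.43  0.58  0.04  1.35  0.56  2.6 ]
[-0.43  0.59  0.02  1.3   0.56  2.6 ]
[-0.44  0.61  0.01  1.31  0.58  2.58]
[-0.42  0.59 -0.01  1.27  0.56  2.62]
[-0.32  0.52 -0.09  1.12  0.43  2.77]
[-0.17  0.48 -0.18  0.96  0.21  2.95]
[-0.05  0.49 -0.22  0.86  0.    3.07]
1 [True]
[-0.43  0.58  0.04  1.35  0.56 -0.54]
[-0.43  0.59  0.02  1.3   0.56 -0.54]
[-0.44  0.61  0.01  1.31  0.58 -0.57]
[-0.42  0.59 -0.01  1.27  0.56 -0.53]
[-0.32  0.52 -0.09  1.12  0.43 -0.37]
[-0.17  0.48 -0.18  0.96  0.21 -0.19]
[-0.05  0.49 -0.22  0.86 -0.   -0.07]
8.775 [560.01412514 324.96809134 150.01566989] [-3.14157335e+00  2.14895867e-05 -3.10084718e-01]
```

View pics/wb.png

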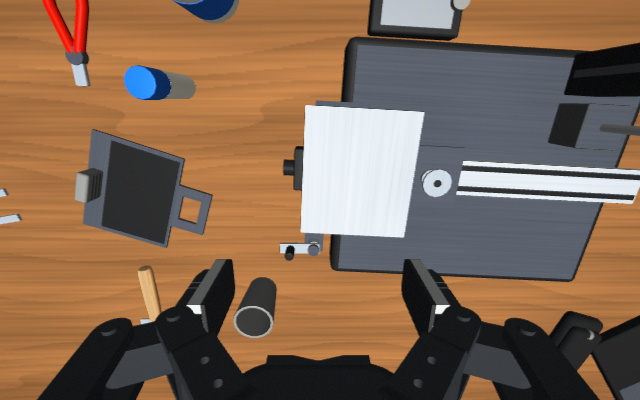

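View pics/wp.png

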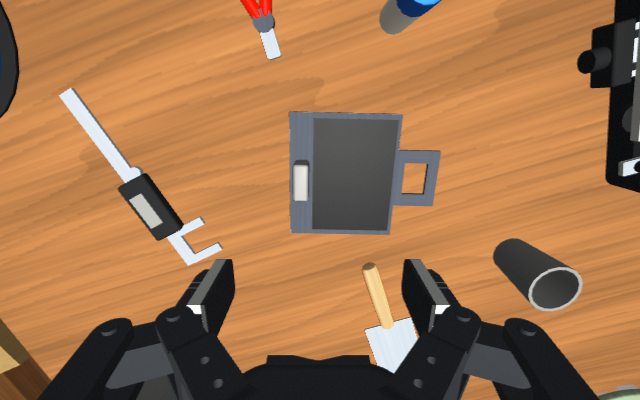

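In the bed view, the bed corners are near (305,105), (424,112), (406,237) and (300,232). The stud head is near (437,183) and the knob top near (290,252). In the plate view, the plate corners are near (290,112), (402,115), (389,234) and (291,233). The eye is centred near (414,179) and the grip top near (301,181). Next I fit poses from refined corners.

```bash
cat > fit.py <<'E'
from h import *; import pickle
from scipy.optimize import least_squares
m1,m2=pickle.load(open("m.pkl","rb")); mt=imaging.camera_model("top")
def sub(im,c,w=4):
    g=cv2.cvtColor(im,cv2.COLOR_BGR2GRAY); c=np.array(c,np.float32).reshape(-1,1,2)
    return cv2.cornerSubPix(g,c.copy(),(w,w),(-1,-1),(3,50,.01))[:,0]
def fit(m,uv,loc):
    loc=np.array(loc,float)
    def P(p): q=loc.copy(); q[:,:2]=R.from_euler('z',p[2]).apply(np.c_[loc[:,:2],0*loc[:,0]])[:,:2]+p[:2]; return q
    f=lambda p:(w2pix(m,P(p))-uv).ravel()
    x0=[*pix2w(m,uv.mean(0),loc[:,2].mean())[0,:2],0]
    r=least_squares(f,x0,loss='soft_l1'); return r.x,r.fun.reshape(-1,2)
def show(n,m,im,c,loc,w=4):
    uv=sub(im,c,w); x,f=fit(m,uv,loc); print(n,x.round(3),"\n moved",(uv-np.array(c)).round(1).tolist(),"\n res",f.round(1).tolist()); return x
wb,wp,tp=[cv2.imread(f"pics/{n}.png") for n in("wb","wp","top0")]
bl=[(70,60,85),(70,-60,85),(-70,-60,85),(-70,60,85)]
pl=[(70,60,5),(70,-60,5),(-70,-60,5),(-70,60,5),(18,-68,5),(18,-94,5),(-18,-94,5),(-18,-68,5)]
if __name__=="__main__":
    b1=show("bed wrist",m1,wb,[(305,105),(424,112),(406,237),(300,232)],bl)
    b2=show("bed top",mt,tp,[(389,144),(447,145),(447,214),(389,213)],bl,3)
    p1=show("plate wrist",m2,wp,[(290,112),(402,115),(389,234),(291,233),(404,163),(428,164),(425,194),(402,194)],pl,3)
    big=lambda im,x0,y0,x1,y1,k:cv2.resize(im[y0:y1,x0:x1],None,fx=k,fy=k,interpolation=cv2.INTER_CUBIC)
    a=big(wb,280,90,460,270,3); b=big(wp,280,100,460,250,3); 
    c=np.zeros((540,800,3),np.uint8); 
    cv2.imwrite("pics/c1.png",big(wb,280,95,460,265,3.5)); cv2.imwrite("pics/c2.png",big(wp,280,100,450,245,4))
    # stud head circle
    print("stud",pix2w(m1,(437,183),98).round(1))
E
python3 fit.py
```

```text
bed wrist [ 5.95061e+02 -3.19600e+00 -5.40000e-02] 
 moved [[-0.2, -0.3], [0.1, -0.2], [-2.6, 0.1], [-0.0, -0.3]] 
 res [[0.1, -0.3], [0.0, -0.4], [-0.0, 0.4], [-0.1, 0.5]]
bed top [ 5.95681e+02 -3.98700e+00 -4.70000e-02] 
 moved [[0.4, -1.4], [0.6, 0.7], [-0.4, -0.1], [-1.3, -1.2]] 
 res [[-0.3, 0.1], [0.1, -0.1], [0.5, 0.3], [-0.3, -0.3]]
plate wrist [ 5.51737e+02  2.98196e+02 -3.29000e-01] 
 moved [[-1.7, -1.3], [0.6, -0.9], [0.2, 0.5], [0.4, -0.3], [0.8, -0.3], [-1.7, -0.5], [-3.0, -1.1], [-0.7, -1.5]] 
 res [[-0.0, 0.4], [-0.1, -0.7], [0.2, -0.0], [-1.7, -0.1], [-0.4, -0.3], [1.4, -0.6], [1.3, 0.9], [-0.5, 1.0]]
stud [[590.8 -84.1  98. ]]
```

View pics/c1.png

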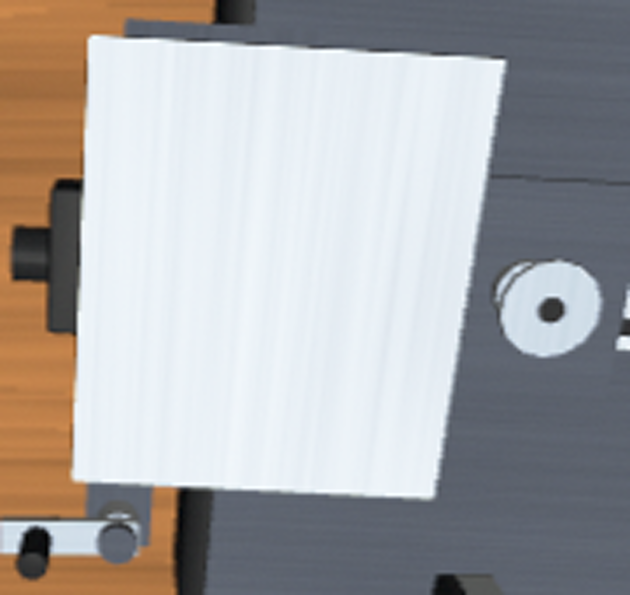

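View pics/c2.png

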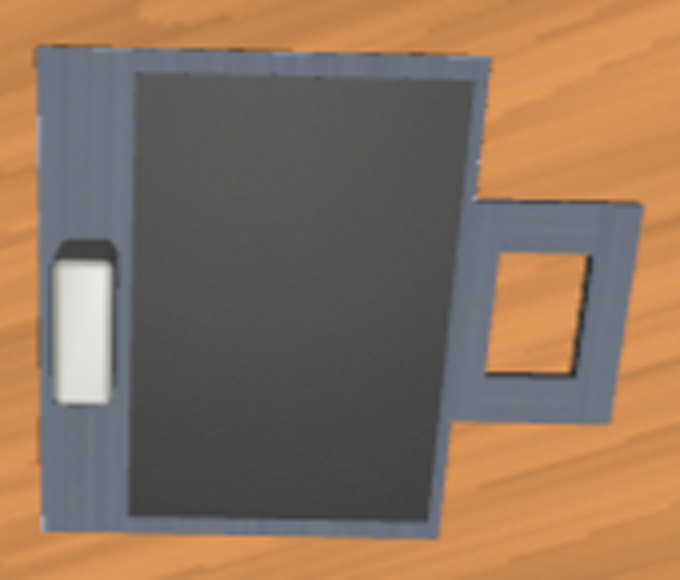

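The bed fit predicts the stud at (590.7,-84.1), and the head measured directly is at (590.8,-84.1), so they agree. In the plate crop the corners are at (37,46), (491,59), (437,538) and (43,530). The eye corners are at (499,253), (592,256), (577,378) and (485,377), and the grip top spans 53–112 × 260–404. I refit the plate from these, then grasp.

```bash
python3 - <<'E'
from fit import *
c=np.array([(37,46),(491,59),(437,538),(43,530),(499,253),(592,256),(577,378),(485,377)],float)
uv=(c+.5)/4-.5+[280,100]
x,f=fit(m2,uv,pl); print(x.round(3),f.round(1).tolist())
gt=pix2w(m2,(np.array([(83,332)])+.5)/4-.5+[280,100],30)[0]
Rz=R.from_euler('z',x[2]); pred=np.r_[x[:2],0]+Rz.apply([0,46,0]); print("grip top seen",gt.round(1),"pred",pred.round(1))
yaw=x[2]; r=rpy(tool_rot(yaw)); g=pred.copy()
bot.grip(0.5,60)
bot.move_ptp([g[0],g[1],60],r)
print("contact",bot.movel([g[0],g[1],8],max_speed=60,threshold=6))
bot.grip(0.0,90); bot.dwell(.2)
s=bot.get_state(); print(s["t"],s["tcp_pos"].round(1),s["opening"],s["gripper_force"],s["contact_force"].round(1))
np.save("plate.npy",x)
E
```

```text
[ 5.51476e+02  2.98090e+02 -3.32000e-01] [[-0.2, -0.0], [0.4, -0.5], [0.4, 0.6], [-0.7, 0.5], [0.2, -0.0], [0.3, -0.2], [-0.5, 0.2], [-0.1, -0.1]]
grip top seen [566.1 341.8  30. ] pred [566.5 341.6   0. ]
contact False
11.425 [566.5 341.6   8. ] 0.0017826396422048257 0.0 [-0.2  0.3 -0.7]
```

The gripper shut without holding anything, so I look.

```bash
python3 - <<'E'
from h import *
im=imaging.capture("wrist"); im2=imaging.capture("scene")
cv2.imwrite("pics/g1.png",np.hstack([cv2.resize(im[60:400,150:490],(400,400)),cv2.resize(im2[170:290,300:420],(400,400))]))
E
```

```text
(no output)
```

View pics/g1.png

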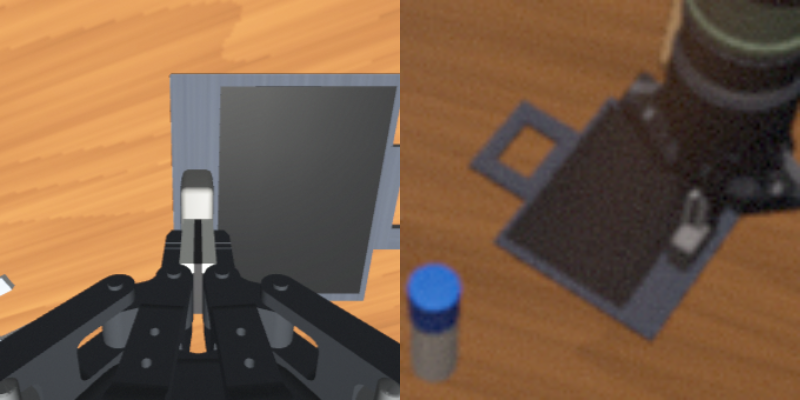

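```bash
python3 - <<'E'
from h import *
x=np.load("plate.npy"); m=imaging.camera_model("wrist"); Rz=R.from_euler('z',x[2])
W=lambda l:np.r_[x[:2],0]+Rz.apply(np.array(l,float))
crop=lambda p:((p-[150,60])/.85).round()
print("block top pred",crop(w2pix(m,W([(20,54,30),(20,38,30),(-20,38,30),(-20,54,30)]))).tolist())
print("corner pred (171,73)",crop(w2pix(m,W([(70,60,5)]))).tolist())
s=bot.get_state();print("tcp",crop(w2pix(m,s["tcp_pos"])),s["opening"],s["gripper_force"])
T=R.from_euler('xyz',s["orientation"])
print("pad ends",crop(w2pix(m,s["tcp_pos"]+T.apply([[11,0,0],[-11,0,0],[11,0,-19],[11,0,-40]]))).tolist())
E
```

```text
block top pred [[180.0, 184.0], [214.0, 184.0], [212.0, 255.0], [182.0, 255.0]]
corner pred (171,73) [[169.0, 73.0]]
tcp [[197. 202.]] 0.0009347538998774338 0.0
pad ends [[197.0, 184.0], [197.0, 220.0], [197.0, 198.0], [197.0, 218.0]]
```

```bash
python3 - <<'E'
from h import *
a=imaging.capture("wrist"); s=bot.get_state(); p=s["tcp_pos"]; f0=s["contact_force"]
bot.movel([p[0],p[1],p[2]+12],max_speed=60); bot.dwell(.2)
b=imaging.capture("wrist"); s=bot.get_state()
reg=lambda i:i[110:200,300:480].astype(int)
print("plate region diff",abs(reg(a)-reg(b)).mean(),"wood diff",abs(a[:60].astype(int)-b[:60]).mean(),s["contact_force"]-f0,s["wrist_torque"])
bot.grip(0.3); s=bot.get_state(); print(s["opening"]); c=imaging.capture("wrist")
bot.grip(0.0); s=bot.get_state(); print(s["opening"],s["gripper_force"],s["t"])
cv2.imwrite("pics/g2.png",np.hstack([cv2.resize(b[150:350,218:418],(400,400),interpolation=cv2.INTER_CUBIC),cv2.resize(c[150:350,218:418],(400,400),interpolation=cv2.INTER_CUBIC)]))
E
```

```text
plate region diff 6.095432098765432 wood diff 4.807803819444445 [-0.42751294  0.18575801  0.54884787] [ 0.02996876 -0.00467831 -0.01644762]
0.29952669405999005
0.0004322077403527256 0.0 12.9583
```

View pics/g2.png

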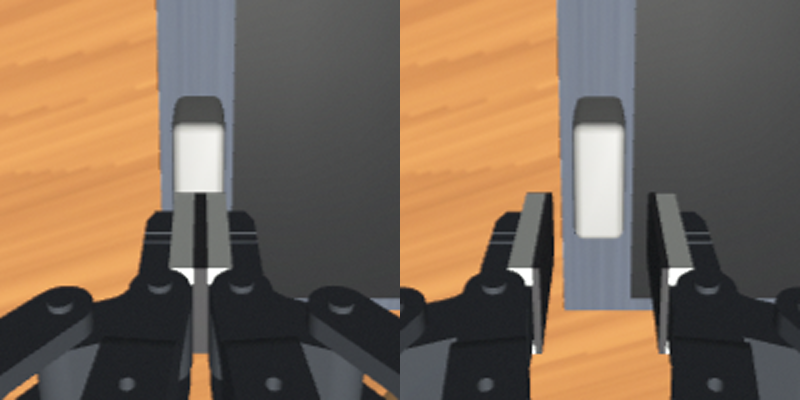

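```bash
python3 - <<'E'
from h import *
m=imaging.camera_model("scene"); x=np.load("plate.npy"); yaw=x[2]
t=np.array([566.5,341.6,8]); T=tool_rot(yaw)
crop=lambda p:((p-[300,170])*400/120+[400,0]).round()
for n,l in(("tcp",[0,0,0]),("back40",[0,0,-40]),("back22",[0,0,-22]),("x-22",[-22,0,0]),("+x face tip",[11,0,0]),("back80",[0,0,-80])):
    print(n,crop(w2pix(m,t+T.apply(l))))
Rz=R.from_euler('z',yaw); W=lambda l:np.r_[x[:2],0]+Rz.apply(np.array(l,float))
print("block top pred",crop(w2pix(m,W([(20,54,30),(20,38,30),(-20,38,30),(-20,54,30)]))).tolist())
im=imaging.capture("scene"); s=bot.get_state(); o=cv2.resize(im[170:270,340:440],(600,600),interpolation=cv2.INTER_CUBIC)
for l,c in(([0,0,0],(0,0,255)),([0,0,-20],(0,255,0)),([0,0,-40],(255,0,0))):
    p=(w2pix(m,s["tcp_pos"]+T.apply(l))[0]-[340,170])*6; cv2.circle(o,tuple(int(v) for v in p),3,c,-1)
print(s["tcp_pos"]); cv2.imwrite("pics/g3.png",o)
E
```

```text
tcp [[690. 242.]]
back40 [[698. 211.]]
back22 [[694. 225.]]
x-22 [[707. 218.]]
+x face tip [[681. 255.]]
back80 [[707. 177.]]
block top pred [[689.0, 255.0], [667.0, 241.0], [699.0, 197.0], [721.0, 209.0]]
[566.4677731  341.56030896  19.99602436]
```

View pics/g3.png

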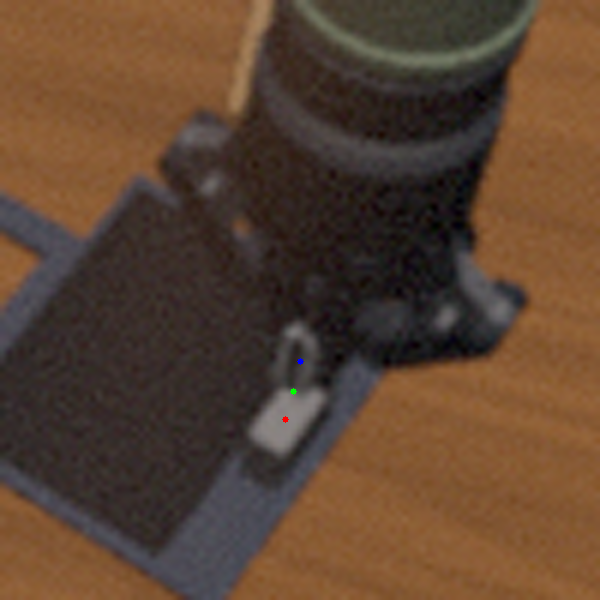

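The fingertips seem to end above or beside the block. A gentle probe down with the fingers shut will show where they really are.

```bash
python3 - <<'E'
from h import *
s=bot.get_state(); p=s["tcp_pos"]; T=tool_rot(np.load("plate.npy")[2])
c=bot.movel([p[0],p[1],2],max_speed=40,threshold=4); s=bot.get_state(); print("here",c,s["tcp_pos"].round(1),s["contact_force"].round(1))
bot.movel([p[0],p[1],45],max_speed=120)
if not c:
    q=p+T.apply([22,0,0]); bot.movel([q[0],q[1],45],max_speed=150)
    c=bot.movel([q[0],q[1],2],max_speed=50,threshold=4); s=bot.get_state(); print("+x22",c,s["tcp_pos"].round(1),s["contact_force"].round(1))
    bot.movel([q[0],q[1],45],max_speed=120)
print(bot.get_state()["t"])
E
```

```text
here False [566.3 341.5   1.7] [-0.7  0.9  0.5]
+x22 False [587.6 334.5   2.3] [ 0.   0.4 -0.3]
15.9333
```

```bash
python3 - <<'E'
from h import *
p=np.array([566.5,341.6,0]); 
bot.movel([p[0],p[1],5],max_speed=150)
c=bot.movel([p[0],p[1],-30],max_speed=30,threshold=4); s=bot.get_state(); print("here",c,s["tcp_pos"].round(1),s["contact_force"].round(1))
bot.movel([p[0],p[1],s["tcp_pos"][2]+8],max_speed=120)
print(bot.get_state()["t"])
E
```

```text
here True [ 5.675e+02  3.418e+02 -2.000e-01] [-0.6 -0.7  4.9]
17.1083
```

Contact comes at TCP z ≈ 0, so the shut fingertips end about 30 mm behind the nominal TCP. I regrasp about 30 mm deeper, guarded.

```bash
python3 - <<'E'
from h import *
T=tool_rot(np.load("plate.npy")[2]); p=np.array([566.5,341.6,0])+T.apply([5,0,0])
s=bot.get_state(); bot.movel([p[0],p[1],15],max_speed=150); bot.grip(0.45,90)
c=bot.movel([p[0],p[1],-21],max_speed=50,threshold=5); s=bot.get_state(); print(c,s["tcp_pos"].round(1),s["contact_force"].round(1))
bot.grip(0.0,100); s=bot.get_state(); print(s["opening"],s["gripper_force"],s["contact_force"].round(1),s["t"])
E
```

```text
False [571.5 340.1 -20.8] [ 0.4 -0.1  0.3]
0.16210897293424967 98.61844182014465 [-1.2 -0.1  4.5] 19.0083
```

It's gripped: opening 0.16, force 99 N. I lift it and measure the plate's pose in the hand with the wrist camera.

```bash
cat > hand.py <<'E'
from h import *
from scipy.optimize import least_squares
L=np.array([(70,60,5),(70,-60,5),(-70,-60,5),(18,-68,5),(18,-94,5),(-18,-94,5),(-18,-68,5),(32,-106,5),(-32,-106,5)],float)-[0,0,2.5]
def cam_in_tool(s,m):
    T=R.from_euler('xyz',s["orientation"]); return T.inv().apply(m["position"]-s["tcp_pos"]),T.inv()*R.from_euler('xyz',m["rotation"])
def measure(p0,r0,w=5,dof6=True):
    "refine plate pose in the tool frame (centre p0, Rotation r0) from one wrist picture"
    s=bot.get_state(); m=imaging.camera_model("wrist"); im=imaging.capture("wrist")
    c,rc=cam_in_tool(s,m); mm=dict(K=m["K"],position=c,rotation=rc.as_euler('xyz'))
    pts=lambda v:w2pix(mm,p0+v[:3]+(R.from_rotvec(v[3:])*r0).apply(L))
    g=cv2.cvtColor(im,cv2.COLOR_BGR2GRAY); a=pts(np.zeros(6))
    for k in range(3):
        uv=cv2.cornerSubPix(g,a.astype(np.float32).reshape(-1,1,2).copy(),(w,w),(-1,-1),(3,50,.01))[:,0]
        prior=np.array([1,1,1,100,100,100])*.1
        r=least_squares(lambda v:np.r_[(pts(v)-uv).ravel(),v*prior],np.zeros(6),loss='soft_l1',f_scale=.5); a=pts(r.x)
    return p0+r.x[:3],R.from_rotvec(r.x[3:])*r0,r.x,(a-uv),im
E
python3 - <<'E'
from hand import *; import pickle
x=np.load("plate.npy"); s=bot.get_state(); T=R.from_euler('xyz',s["orientation"])
p0=T.inv().apply(np.r_[x[:2],2.5]-s["tcp_pos"]); r0=T.inv()*R.from_euler('z',x[2]); print(p0.round(1))
p=s["tcp_pos"]
P,Q,v,res,im=measure(p0,r0); print("on desk",P.round(1),v.round(3),res.round(1).tolist())
bot.movel([p[0],p[1],90],max_speed=120); bot.dwell(.2)
P,Q,v,res,im=measure(p0,r0); print("lifted",P.round(1),v.round(3),res.round(1).tolist())
cv2.imwrite("pics/h.png",im); pickle.dump((P,Q,p0,r0),open("hand.pkl","wb"))
s=bot.get_state(); print(s["t"],s["opening"],s["contact_force"].round(1),s["wrist_torque"].round(3))
E
```

```text
[ -5.4  46.5 -22.7]
on desk [ -5.4  46.5 -22.9] [ 0.046  0.025 -0.174  0.002 -0.012  0.   ] [[0.2, 0.3], [0.6, -0.2], [-2.0, -0.1], [-0.3, -0.2], [-0.2, -0.3], [0.8, 0.3], [-0.4, 3.6], [-0.3, -0.4], [0.4, 0.0]]
lifted [ -5.3  46.3 -21.4] [ 0.082 -0.135  1.309 -0.013 -0.009 -0.   ] [[0.1, 0.1], [0.7, 0.3], [-0.0, -0.0], [-0.7, -0.6], [-0.1, -0.5], [0.6, 0.2], [-0.8, 3.1], [0.0, -0.4], [0.0, 0.0]]
20.3833 0.1621308572748206 [-0.4  0.1 -1.9] [ 0.121 -0.079 -0.014]
```

The plate sits rigidly in the hand and matches the prediction to within about 1 mm. I check IK along the full tipping path, then move to the tipped approach and check the eye against the stud with the wrist camera.

```bash
cat > path.py <<'E'
from hand import *; import pickle
P,Q,p0,r0=pickle.load(open("hand.pkl","rb")); p0=p0+[0,0,.3]
B=np.array([595.2,-3.3,85.]); BY=-.053; Rb=R.from_euler('z',BY)
S=B+Rb.apply([0,-81,0])
def tcp(ey,ez,deg,dx=0,dy=0):
    "TCP pose for eye centre at (ey,ez) from the stud / bed face, tipped by deg"
    Rp=Rb*R.from_euler('x',np.radians(deg)); Rt=Rp*r0.inv()
    return S+Rb.apply([dx,ey+dy,ez])-Rt.apply(p0+r0.apply([0,-81,0])), rpy(Rt)
WP=[(-10,60,36),(-10,30,36),(-10,18,36),(-8,14,38),(-5,11,38),(-1,11,38),(1,11,34),(3,11,30),(4,10,26),(5,9,21),(5,8,16),(5,6,10),(4.5,4.5,5),(2,4,2),(0,3.3,0)]
E
python3 - <<'E'
from path import *
for w in WP:
    q=solve_ik(*tcp(*w))
    if q is None: print("no IK",w)
    else: print(w,np.round(q,2))
p=bot.get_state()["tcp_pos"]
bot.movel([p[0],p[1],170],max_speed=200)
a,r=tcp(70,95,15); bot.move_ptp(a,r)
a,r=tcp(*WP[0]); bot.move_ptp(a,r); bot.dwell(.2)
# measure plate in hand and the stud head
P1,Q1,v,res,im=measure(p0,r0); print("hand",v.round(3),res.round(1).tolist())
m=imaging.camera_model("wrist"); s=bot.get_state()
u=w2pix(m,S+[0,0,13])[0]; print("stud pred px",u.round(1),"eye px",w2pix(m,S+Rb.apply([0,-10,60]))[0].round(1))
cv2.imwrite("pics/a.png",im)
g=im[...,0].astype(int); y0,x0=int(u[1]),int(u[0]); k=30; sub=im[max(0,y0-k):y0+k,x0-k:x0+k].min(2)
n,l,st,ce=cv2.connectedComponentsWithStats((sub>150).astype(np.uint8)); print([(st[i].tolist(),(ce[i]+[x0-k,max(0,y0-k)]).round(1).tolist()) for i in range(1,n) if st[i][4]>40])
print(s["t"],s["contact_force"].round(1),s["opening"])
E
```

```text
(-10, 60, 36) [-0.41  0.55 -0.01  1.26  0.58  2.71]
(-10, 30, 36) [-0.41  0.57 -0.05  1.2   0.58  2.71]
(-10, 18, 36) [-0.41  0.58 -0.07  1.17  0.58  2.71]
(-8, 14, 38) [-0.43  0.6  -0.06  1.19  0.61  2.68]
(-5, 11, 38) [-0.42  0.6  -0.06  1.18  0.61  2.69]
(-1, 11, 38) [-0.42  0.6  -0.07  1.18  0.61  2.69]
(1, 11, 34) [-0.38  0.57 -0.1   1.12  0.56  2.76]
(3, 11, 30) [-0.34  0.54 -0.12  1.06  0.5   2.82]
(4, 10, 26) [-0.3   0.53 -0.15  1.01  0.44  2.87]
(5, 9, 21) [-0.25  0.51 -0.17  0.96  0.36  2.94]
(5, 8, 16) [-0.2   0.51 -0.19  0.92  0.28  2.99]
(5, 6, 10) [-0.14  0.51 -0.21  0.87  0.17  3.06]
(4.5, 4.5, 5) [-0.09  0.52 -0.21  0.84  0.09  3.1 ]
(2, 4, 2) [-0.07  0.53 -0.22  0.82  0.04  3.13]
(0, 3.3, 0) [-0.05  0.53 -0.22  0.81  0.   -3.14]
hand [-1.410e-01 -5.890e-01  1.383e+00 -1.900e-02 -8.000e-03  1.000e-03] [[-0.1, -0.1], [1.2, 0.2], [3.6, -1.4], [-0.9, -2.5], [-0.2, 0.2], [0.3, 0.7], [-0.3, 1.3], [-0.2, -0.5], [-0.0, 0.2]]
stud pred px [520.1 226.9] eye px [535.3 257. ]
[([25, 35, 31, 17, 377], [529.0, 238.1])]
26.225 [-1.   0.2 -2. ] 0.15648129923600432
```

Joint 6 reaches its limit at the last waypoint, so I'll finish about 0.015 rad short in yaw. The stud blob is ambiguous, so I use my last picture here with the predictions marked.

```bash
python3 - <<'E'
from path import *
im=cv2.imread("pics/a.png"); m=imaging.camera_model("wrist"); x0,y0,k=400,120,4
o=cv2.resize(im[y0:y0+150,x0:x0+200],None,fx=k,fy=k,interpolation=cv2.INTER_CUBIC)
def dot(p,c):
    for u in w2pix(m,p): cv2.circle(o,tuple(int(v) for v in ((u-[x0,y0]+.5)*k)),2,c,-1)
a=np.linspace(0,2*np.pi,16)
dot(S+np.c_[15*np.cos(a),15*np.sin(a),13+0*a],(0,0,255)); dot(S+[0,0,13],(0,0,255))
s=bot.get_state(); T=R.from_euler('xyz',s["orientation"])
dot(s["tcp_pos"]+T.apply(p0+r0.apply(L)),(0,255,0))
cv2.imwrite("pics/a2.png",o)
E
```

```text
(no output)
```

View pics/a2.png

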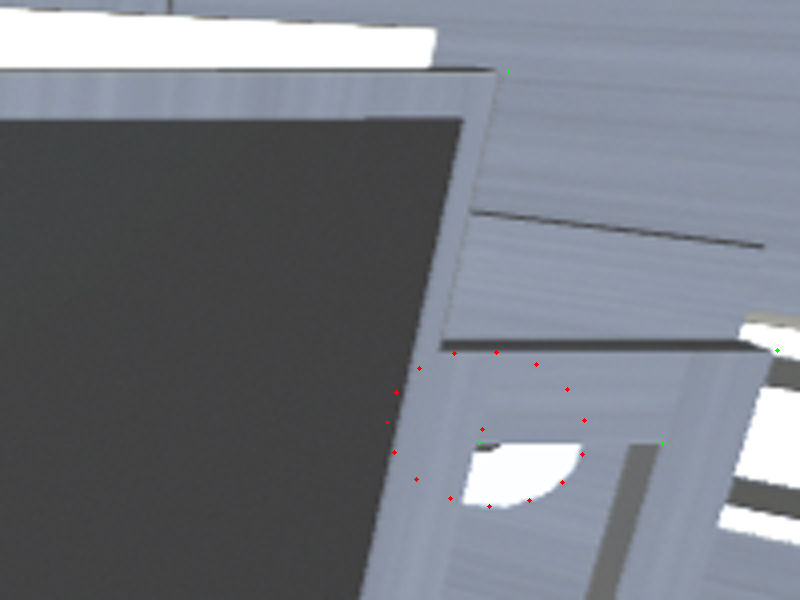

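The predicted stud rim matches the visible arc at (580,445)–(490,507) to within half a pixel. The plate's corner at (496,70) is about 3 px off its mark at (508,72), which fits the re-measured in-hand tilt. I use that measurement and run the insertion with force guards.

```bash
python3 - <<'E'
import path; from path import *
P1,Q1,v,res,im=measure(p0,r0); print(v.round(3))
rv=(Q1*r0.inv()).as_rotvec(); Q1=R.from_rotvec([rv[0],0,0])*r0
pickle.dump((P1,Q1),open("hand2.pkl","wb"))
def tcp2(ey,ez,deg,dyaw=0):
    Rt=Rb*R.from_euler('z',dyaw)*R.from_euler('x',np.radians(deg))*Q1.inv()
    # keep the plate's centre over the bed's when yawed
    sh=Rb.apply(R.from_euler('z',dyaw).apply([0,-81,0])-[0,-81,0])
    return S+sh+Rb.apply([0,ey,ez])-Rt.apply(P1+Q1.apply([0,-81,0])), rpy(Rt)
W=[w+(0,) for w in WP[1:-3]]+[(4.5,4.5,5,.006),(2,4,2.,.018),(0,3.5,.5,.02)]
for w in W[-5:]: print(w,np.round(solve_ik(*tcp2(*w)),3))
ok=all((q:=solve_ik(*tcp2(*w))) is not None and 2<q[5]<3.132 for w in W); print(ok)
if ok:
    for w in W:
        c=bot.movel(*tcp2(*w),max_speed=50 if w[1]<30 else 100,threshold=9); s=bot.get_state()
        print(w,c,s["contact_force"].round(1),s["wrist_torque"].round(2),round(s["t"],1))
        if c: break
E
```

```text
[-2.650e-01 -3.540e-01  2.241e+00 -2.600e-02 -6.000e-03 -1.000e-03]
(5, 8, 16, 0) [-0.213  0.509 -0.183  0.927  0.302  2.975]
(5, 6, 10, 0) [-0.154  0.509 -0.202  0.879  0.201  3.039]
(4.5, 4.5, 5, 0.006) [-0.106  0.517 -0.212  0.848  0.114  3.083]
(2, 4, 2.0, 0.018) [-0.081  0.523 -0.217  0.832  0.062  3.095]
(0, 3.5, 0.5, 0.02) [-0.071  0.527 -0.22   0.824  0.036  3.104]
True
(-10, 30, 36, 0) True [-5.5  2.2 -1.2] [-0.71  0.17  0.01] 26.6
```

```bash
python3 - <<'E'
from path import *
for i in range(2):
    s=bot.get_state(); print(s["tcp_pos"].round(1),rpy(R.from_euler('xyz',s["orientation"])).round(3),s["contact_force"].round(1),s["wrist_torque"].round(2),s["opening"],s["t"]); bot.dwell(.1)
print(tcp(*WP[0]))
P,Q,v,res,im=measure(p0,r0); print(v.round(3),res.round(1).tolist())
E
```

```text
[599.8  21.3 172.3] [-2.484  0.004 -0.052] [-5.5  2.2 -1.2] [-0.71  0.17  0.01] 0.16560970056603772 26.6083
[599.6  21.5 172.3] [-2.485  0.004 -0.051] [-4.7  3.  -0.7] [-0.74  0.09  0.02] 0.1628899436750197 26.7083
(array([601.96337567,  21.67980731, 201.84660646]), array([-2.51228018e+00, -5.84879555e-04, -5.36496724e-02]))
[-2.920e-01 -3.640e-01  1.759e+00 -2.000e-02 -1.300e-02 -1.000e-03] [[0.0, 0.3], [0.4, 0.1], [-3.2, -0.5], [0.5, -3.5], [-0.3, -0.2], [0.4, 0.5], [-0.2, 1.1], [-1.7, -2.8], [0.4, 0.9]]
```

```bash
python3 - <<'E'
from h import *
m=imaging.camera_model("top"); s=bot.get_state(); T=R.from_euler('xyz',s["orientation"])
for n,z,uv in(("grey block",310,[(568,103),(597,137)]),("dark box",200,[(518,138),(540,165)]),("dark box@290",290,[(518,138),(540,165)]),("arm",315,[(585,262),(618,275)])): print(n,pix2w(m,uv,z).round().tolist())
print("cam",imaging.camera_model("wrist")["position"].round())
for b in (54+49,150,200,250): print(b,(s["tcp_pos"]+T.apply([0,0,-b])).round(),"+x40,+y43:",(s["tcp_pos"]+T.apply([38,43,-b])).round())
M=imaging.camera_model("scene"); print("scene heads @z",[pix2w(M,[(105,108),(75,135),(120,190)],z).round().tolist() for z in(270,315)])
E
```

```text
grey block [[673.0, -171.0, 310.0], [621.0, -211.0, 310.0]]
dark box [[648.0, -152.0, 200.0], [600.0, -188.0, 200.0]]
dark box@290 [[624.0, -103.0, 290.0], [583.0, -134.0, 290.0]]
arm [[439.0, -175.0, 315.0], [421.0, -221.0, 315.0]]
cam [677. -91. 313.]
103 [597. -41. 254.] +x40,+y43: [633. -77. 227.]
150 [595. -70. 291.] +x40,+y43: [ 632. -106.  265.]
200 [ 594. -101.  331.] +x40,+y43: [ 630. -136.  304.]
250 [ 593. -131.  370.] +x40,+y43: [ 629. -167.  344.]
scene heads @z [[[594.0, -213.0, 270.0], [668.0, -229.0, 270.0], [750.0, -95.0, 270.0]], [[629.0, -175.0, 315.0], [698.0, -190.0, 315.0], [775.0, -65.0, 315.0]]]
```

The steady 5 N pushes in -x and +y, which fits the leaning wrist touching the printer's tool head. A smaller tip is enough, since about 21° is the geometric minimum. I back off and replan with the tip capped.

```bash
sed -i 's/np.arange(0,49,2.)/np.arange(0,float(__import__("sys").argv[1])+.1,1.)/; s/zs=np.arange(0.,44,1.)/zs=np.arange(0.,35,.5)/; s/>=42/>=34/; s/(16,3,0)/(16,6,0)/; s/C\[16,3,0\]=1.0; C\[16,4,0\]=max(C\[16,4,0\],.9)/pass/; s/0.3: continue/0.2: continue/; s/C\[16,3:6,0\]/C[16,5:9,0]/' plan.py
for a in 26 28; do echo cap $a; timeout 200 python3 plan.py $a | awk '$2<24 || NR<3' | tr '\n' ';'; echo; done
python3 - <<'E'
from path import *
P1,Q1=pickle.load(open("hand2.pkl","rb"))
s=bot.get_state(); p=s["tcp_pos"]; bot.movel([p[0]-1,p[1]+6,p[2]+30],max_speed=80); bot.dwell(.1)
s=bot.get_state(); print(s["contact_force"].round(1),s["wrist_torque"].round(2),s["t"])
E
```

```text
cap 26
clear z=3,4 flat [0.  0.5 1.  1.5] 0.0;-9.0 34.0 26 13.75;-9.0 23.5 26 5.25;-9.0 23.0 26 5.03;-9.0 22.5 26 4.84;-9.0 22.0 26 4.71;-9.0 21.5 26 4.62;-9.0 21.0 26 4.59;-9.0 20.5 26 4.59;-9.0 20.0 26 4.59;-9.0 19.5 26 4.59;-9.0 19.0 26 4.59;-9.0 18.5 26 4.59;-9.0 18.0 26 4.59;-9.0 17.5 26 4.59;-9.0 17.0 26 4.59;-9.0 16.5 26 4.61;-9.0 16.0 26 4.68;-9.0 15.5 26 4.81;-8.0 15.0 26 4.08;-8.0 14.5 26 4.31;-8.0 14.0 26 4.45;-8.0 13.5 26 3.95;-7.0 13.0 26 3.45;-6.0 12.5 26 2.95;-5.0 12.0 26 2.45;-4.0 11.5 26 1.95;-3.0 11.0 26 1.45;-2.0 11.0 26 1.45;-1.0 11.0 26 1.45;0.0 11.0 26 1.45;1.0 11.0 26 1.45;2.0 11.0 26 1.45;3.0 11.0 26 1.45;4.0 10.5 25 1.73;4.0 10.0 24 1.75;4.0 10.0 23 1.7;5.0 9.5 22 1.62;5.0 9.5 21 1.74;5.0 9.0 20 1.86;5.0 8.5 19 1.98;5.0 8.5 18 2.09;5.0 8.0 17 2.01;5.0 8.0 16 2.06;5.0 7.5 15 1.93;5.0 7.5 14 2.01;5.0 7.0 13 2.1;5.0 7.0 12 2.2;5.0 6.5 11 2.28;5.0 6.0 10 2.37;5.0 6.0 9 2.45;5.0 5.5 8 2.53;5.0 5.0 7 2.6;5.0 4.5 6 2.75;5.0 4.5 5 2.87;4.0 4.0 4 2.4;3.0 4.0 3 2.01;2.0 4.0 2 2.05;1.0 3.5 1 1.35;0.0 3.0 0 0.5;
cap 28
clear z=3,4 flat [0.  0.5 1.  1.5] 0.0;-9.0 34.0 28 
[... 324 characters left out ...]
0 14.5 28 4.24;-8.0 14.0 28 4.49;-8.0 13.5 28 4.4;-7.0 13.0 28 3.9;-6.0 12.5 28 3.4;-5.0 12.0 28 2.8;-4.0 11.5 28 2.16;-3.0 11.0 28 1.9;-2.0 11.0 28 1.9;-1.0 11.0 28 1.9;0.0 11.0 28 1.9;1.0 11.0 28 1.9;2.0 11.0 28 1.9;3.0 11.0 27 1.67;4.0 10.5 26 1.95;4.0 10.0 25 1.81;4.0 10.0 24 1.75;4.0 10.0 23 1.7;5.0 9.5 22 1.62;5.0 9.5 21 1.74;5.0 9.0 20 1.86;5.0 8.5 19 1.98;5.0 8.5 18 2.09;5.0 8.0 17 2.01;5.0 8.0 16 2.06;5.0 7.5 15 1.93;5.0 7.5 14 2.01;5.0 7.0 13 2.1;5.0 7.0 12 2.2;5.0 6.5 11 2.28;5.0 6.0 10 2.37;5.0 6.0 9 2.45;5.0 5.5 8 2.53;5.0 5.0 7 2.6;5.0 4.5 6 2.75;5.0 4.5 5 2.87;4.0 4.0 4 2.4;3.0 4.0 3 2.01;2.0 4.0 2 2.05;1.0 3.5 1 1.35;0.0 3.0 0 0.5;
[-0.6 -0.4 -2. ] [-0.78  0.08 -0.02] 27.4667
```

Contact cleared. I run the 28° path, remeasuring the plate in hand at the top first.

```bash
cat > ins.py <<'E'
from path import *
P1,Q1=pickle.load(open("hand2.pkl","rb"))
def tcp2(ey,ez,deg,dyaw=0):
    Rt=Rb*R.from_euler('z',dyaw)*R.from_euler('x',np.radians(deg))*Q1.inv()
    sh=Rb.apply(R.from_euler('z',dyaw).apply([0,-81,0])-[0,-81,0])
    return S+sh+Rb.apply([0,ey,ez])-Rt.apply(P1+Q1.apply([0,-81,0])), rpy(Rt)
W=[(-9,30,28,0),(-9,15.5,28,0),(-8,14,28,0),(-3,11,28,0),(2,11,28,0),(4,10.4,26,0),(4,10,23.5,0),(5,9.4,21.5,0),(5,8,16,0),(5,6,10,0),(5,4.5,5,.006),(2,4,2.,.018),(0,3.5,.5,.02)]
def run(ws,thr=9):
    for w in ws:
        c=bot.movel(*tcp2(*w),max_speed=45 if w[1]<30 else 100,threshold=thr); s=bot.get_state()
        print(w,c,s["contact_force"].round(1),s["wrist_torque"].round(2),round(s["t"],1))
        if c: return w
E
python3 - <<'E'
import ins; from ins import *
print([bool((q:=solve_ik(*tcp2(*w))) is not None and 2<q[5]<3.132) for w in W])
bot.movel(*tcp2(-9,60,28),max_speed=80); bot.dwell(.1)
out=[measure(p0,r0) for _ in range(2)]
v=np.mean([o[2] for o in out],0); print(v.round(3),out[0][3].round(1).tolist())
ins.P1=p0+v[:3]; ins.Q1=R.from_rotvec([v[3],0,0])*r0; pickle.dump((ins.P1,ins.Q1),open("hand2.pkl","wb"))
run(W)
E
```

```text
[True, True, True, True, True, True, True, True, True, True, True, True, True]
[-0.149 -0.236  1.883 -0.02  -0.009 -0.002] [[0.1, 0.2], [0.9, -0.2], [-0.0, 0.0], [-0.8, -0.8], [-0.4, -0.7], [0.4, 0.0], [-0.2, 0.7], [0.0, 0.5], [0.1, 0.1]]
(-9, 30, 28, 0) False [-0.4  0.2 -1.1] [-0.6  -0.02 -0.02] 28.5
(-9, 15.5, 28, 0) False [ 0.3  0.9 -2.5] [-0.6   0.04 -0.03] 28.9
(-8, 14, 28, 0) False [ 0.6  0.2 -1.3] [-0.61  0.02 -0.03] 29.2
(-3, 11, 28, 0) False [ 0.2  0.3 -2.2] [-0.55  0.02  0.05] 29.5
(2, 11, 28, 0) False [-0.4 -0.5 -1.7] [-0.63  0.08  0.04] 29.7
(4, 10.4, 26, 0) False [-0.7  0.5 -2.7] [-0.54  0.06  0.01] 30.0
(4, 10, 23.5, 0) False [-0.4 -0.2 -1.2] [-0.51  0.03  0.08] 30.3
(5, 9.4, 21.5, 0) False [ 1.  -0.2 -1.7] [-0.45  0.03 -0.04] 30.6
(5, 8, 16, 0) False [-0.9  0.1 -2.5] [-0.32 -0.04 -0.  ] 31.0
(5, 6, 10, 0) False [-0.1  0.  -1.4] [-0.18  0.   -0.01] 31.5
(5, 4.5, 5, 0.006) False [-0.5 -0.4 -1.8] [-0.07 -0.01 -0.  ] 31.9
(2, 4, 2.0, 0.018) False [ 0.4 -0.1 -1.1] [-0.   -0.   -0.02] 32.3
(0, 3.5, 0.5, 0.02) False [ 0.   0.2 -1.7] [ 0.07 -0.02  0.01] 32.5
```

There was no contact along the whole path. I finish square, since joint 6 still has room, lower to contact, and check numerically that the head stands above the tab.

```bash
python3 - <<'E'
import ins; from ins import *
q=solve_ik(*tcp2(0,3,.3,0)); print(q.round(3))
d=0 if 2<q[5]<3.133 else .012
bot.movel(*tcp2(0,3.3,.3,d),max_speed=40,threshold=9)
c=bot.movel(*tcp2(0,1,.3,d),max_speed=20,threshold=4); s=bot.get_state(); print(d,c,s["tcp_pos"].round(1),tcp2(0,2.5,0,d)[0].round(1),s["contact_force"].round(1))
bot.dwell(.1)
m=imaging.camera_model("wrist"); P,Q,v,res,im=measure(P1,Q1); print(v.round(3),res.round(1).tolist())
mk=np.zeros(im.shape[:2],np.uint8); a=np.linspace(0,2*np.pi,24)
cv2.fillPoly(mk,[w2pix(m,S+np.c_[13.5*np.cos(a),13.5*np.sin(a),13+0*a]).round().astype(int)],1)
px=im[mk>0].min(1); print("head pixels",len(px),"bright frac",(px>150).mean(),s["t"])
cv2.imwrite("pics/f.png",im)
E
```

```text
[-0.066  0.53  -0.22   0.82   0.027  3.129]
0 False [603.7  43.   67.4] [603.2  43.   68. ] [ 0.  -0.1  0.1]
[ 0.018 -0.077  0.524 -0.012 -0.007 -0.003] [[0.2, 0.1], [0.1, -0.1], [0.2, 0.2], [0.1, 0.0], [-0.4, -0.2], [-1.7, -3.3], [-0.9, 1.0], [0.9, 0.0], [0.3, 0.1]]
head pixels 1696 bright frac 0.9174528301886793 33.0417
```

The head is fully visible above the tab, and the load has gone to the bed. I release, retreat and check the plate's pose against the bed.

```bash
python3 - <<'E'
from path import *
bot.grip(0.5,40); s=bot.get_state(); p=s["tcp_pos"]; print(s["opening"],s["contact_force"].round(1))
bot.movel([p[0],p[1],p[2]+75],rpy(tool_rot(BY)),max_speed=130,threshold=8); bot.dwell(.15)
s=bot.get_state(); T=R.from_euler('xyz',s["orientation"])
P0=T.inv().apply(B+[0,0,2.5]-s["tcp_pos"]); R0=T.inv()*Rb
P,Q,v,res,im=measure(P0,R0,4); print("plate vs home (bed axes mm, rad)",Rb.inv().apply(T.apply(v[:3])).round(2),Rb.inv().apply(T.apply(v[3:])).round(3),res.round(1).tolist())
cv2.imwrite("pics/r.png",im); m=imaging.camera_model("wrist")
piv=B+Rb.apply([-84,44,0]); kn=B+Rb.apply([-84+26*np.cos(1.92),44+26*np.sin(1.92),30])
print("pivot",piv.round(1),"knob top",kn.round(1),w2pix(m,kn).round(),s["t"],s["tcp_pos"].round(1))
# knob seen in the earlier bed view at about crop(33,566)/3.5+(280,95)
m1,_=pickle.load(open("m.pkl","rb")); print("seen knob",pix2w(m1,(280+33/3.5,95+566/3.5),115).round(1),"pred px",w2pix(m1,kn))
E
```

```text
0.5020689089363654 [-0.5  1.2 -1. ]Traceback (most recent call last):
  File "<stdin>", line 3, in <module>
bench.IKError: the arm cannot follow that straight line within its joint ranges
```

```bash
python3 - <<'E'
from path import *
s=bot.get_state(); p=s["tcp_pos"]
bot.movel([p[0],p[1],p[2]+75],max_speed=130,threshold=8); bot.dwell(.15)
s=bot.get_state(); T=R.from_euler('xyz',s["orientation"])
P0=T.inv().apply(B+[0,0,2.5]-s["tcp_pos"]); R0=T.inv()*Rb
P,Q,v,res,im=measure(P0,R0,4); print("plate vs home (bed axes mm, rad)",Rb.inv().apply(T.apply(v[:3])).round(2),Rb.inv().apply(T.apply(v[3:])).round(3),res.round(1).tolist())
cv2.imwrite("pics/r.png",im); m=imaging.camera_model("wrist")
kn=B+Rb.apply([-84+26*np.cos(1.92),44+26*np.sin(1.92),30])
print("knob top",kn.round(1),s["t"],s["tcp_pos"].round(1),s["qpos"].round(3))
m1,_=pickle.load(open("m.pkl","rb")); print("seen knob",pix2w(m1,(280+33/3.5,95+566/3.5),115).round(1),"pred px",w2pix(m1,kn),"pivot",(B+Rb.apply([-84,44,0])).round(1))
for yaw in np.arange(-2,3.2,.25):
    q=solve_ik([kn[0],kn[1],95],rpy(tool_rot(yaw))); e=solve_ik(B+Rb.apply([-58,44,10]),rpy(tool_rot(yaw)))
    print(round(yaw,2),None if q is None else round(q[5],2),None if e is None else round(e[5],2),end="; ")
E
```

```text
plate vs home (bed axes mm, rad) [ 0.79  0.38 -1.36] [-0.009  0.018 -0.001] [[-0.2, -0.2], [0.1, -0.0], [2.2, -3.2], [-0.1, -0.0], [0.3, 0.1], [1.3, 0.0], [-0.4, 0.6], [-0.7, -0.0], [-0.4, 0.3]]
knob top [506.1  70.  115. ] 34.4583 [602.3  43.2 140.9] [-0.066  0.464 -0.13   0.979  0.027  3.129]
seen knob [[513.6  70.2 115. ]] pred px [[289.89522291 262.94047384]] pivot [513.6  45.1  85. ]
-2.0 -1.15 -1.2; -1.75 -1.4 -1.45; -1.5 -1.65 -1.7; -1.25 -1.9 -1.95; -1.0 -2.15 -2.2; -0.75 -2.4 -2.45; -0.5 -2.65 -2.7; -0.25 -2.9 -2.95; 0.0 3.13 3.09; 0.25 2.88 2.84; 0.5 2.63 2.59; 0.75 2.38 2.34; 1.0 2.13 2.09; 1.25 1.88 1.84; 1.5 1.63 1.59; 1.75 1.38 1.34; 2.0 1.13 1.09; 2.25 0.88 0.84; 2.5 0.63 0.59; 2.75 0.38 0.34; 3.0 0.13 0.09;
```

The plate is home to within 0.8 mm and 0.001 rad. The earlier view puts the knob at (513.6,70.2), so the clamp starts near 0.3 rad. I straddle the knob loosely and sweep it along the arc to the stop.

```bash
python3 - <<'E'
from path import *
piv=B+Rb.apply([-84,44,0]); Z=74
def pose(phi,z=Z):
    w=phi+BY; return [piv[0]+25.7*np.cos(w),piv[1]+25.7*np.sin(w),z],rpy(tool_rot(max(w,.06)))
bot.move_ptp(*pose(1.624,118)); bot.grip(0.30,40)
c=bot.movel(*pose(1.624),max_speed=70,threshold=6); s=bot.get_state(); print("down",c,s["tcp_pos"].round(1),s["contact_force"].round(1))
assert not c
bot.grip(0.19); s=bot.get_state(); print(s["opening"],s["gripper_force"],s["contact_force"].round(1))
for phi in np.linspace(1.624,0,9)[1:]:
    c=bot.movel(*pose(phi),max_speed=25,threshold=10); s=bot.get_state(); print(round(phi,2),c,s["contact_force"].round(1),s["gripper_force"])
    if c: break
if not c: c=bot.movel(*pose(-.2),max_speed=15,threshold=8); s=bot.get_state(); print("stop",c,s["tcp_pos"].round(1),Rb.inv().apply(s["tcp_pos"]-piv).round(1),s["contact_force"].round(1))
print(s["t"])
E
```

```text
down False [513.9  70.8  74.1] [-0.   0.6 -0.4]
0.18719314409998322 0.0 [ 0.6  0.2 -0.1]
1.42 False [-0.6  0.5 -0.5] 0.0
1.22 False [ 0.1 -0.1 -0.6] 0.0
1.02 False [0.2 0.4 0.3] 0.0
0.81 False [0.6 0.5 0.2] 0.0
0.61 False [ 0.5  0.5 -0.5] 0.0
0.41 False [ 0.1 -0.2  0. ] 0.0
0.2 False [-0.4  0.   1.2] 0.0
0.0 False [-0.4  0.1 -0.2] 0.03341583302244544
stop False [538.9  40.3  74.1] [ 25.5  -3.5 -10.9] [1.4 5.6 0. ]
40.6
```

The 5.6 N reaction with the knob at bed-frame angle ≈ 0 means it's at the stop. I lift clear and verify the clamp and plate numerically.

```bash
python3 - <<'E'
from path import *
piv=B+Rb.apply([-84,44,0])
s=bot.get_state(); p=s["tcp_pos"]; q=p+Rb.apply([0,2.5,0])
bot.movel(q,max_speed=30); bot.grip(0.32); bot.movel([q[0],q[1],125],max_speed=100)
bot.move_ptp([560,120,190],rpy(tool_rot(.2))); bot.dwell(.2)
s=bot.get_state(); T=R.from_euler('xyz',s["orientation"]); m=imaging.camera_model("wrist")
P0=T.inv().apply(B+[0,0,2.5]-s["tcp_pos"]); R0=T.inv()*Rb
P,Q,v,res,im=measure(P0,R0,4); print("plate",Rb.inv().apply(T.apply(v[:3])).round(2),Rb.inv().apply(T.apply(v[3:])).round(3),abs(res).max(1).round(1))
cv2.imwrite("pics/z.png",im); g=im.min(2)
for val in np.arange(0,2.3,.12).tolist()+[1.92]:
    a=1.92-val; d=np.array([np.cos(a),np.sin(a),0]); n=np.array([-d[1],d[0],0])
    c=np.array([d*u+n*w+[0,0,12] for u in (9,19,33,37) for w in(-4,0,4)]); px=w2pix(m,piv+Rb.apply(c)).round().astype(int)
    k=w2pix(m,piv+Rb.apply([d*26+n*w+[0,0,30] for w in(-3,0,3)])).round().astype(int)
    print(round(val,2),[int(g[y,x]) if 0<=x<640 and 0<=y<400 else -1 for x,y in px],"knob",[int(g[y,x]) for x,y in k])
print(s["t"],s["contact_force"].round(1))
E
```

```text
plate [ 0.36 -0.67 -0.95] [-0.005  0.01   0.003] [0.1 0.2 2.6 0.2 0.8 2.1 0.8 0.3 0.3]
0.0 [110, 117, 91, 96, 91, 88, 92, 97, 63, 67, 33, 29] knob [108, 108, 109]
0.12 [94, 119, 93, 95, 92, 92, 96, 92, 97, 96, 92, 33] knob [109, 108, 108]
0.24 [93, 119, 93, 96, 94, 92, 95, 96, 92, 96, 97, 92] knob [94, 109, 108]
0.36 [157, 157, 106, 91, 95, 95, 91, 95, 96, 90, 96, 97] knob [90, 94, 109]
0.48 [158, 123, 119, 86, 96, 97, 89, 90, 95, 92, 89, 94] knob [97, 90, 94]
0.6 [98, 219, 121, 83, 91, 95, 94, 89, 91, 93, 92, 88] knob [95, 97, 90]
0.72 [126, 157, 120, 51, 69, 97, 94, 95, 89, 91, 93, 92] knob [84, 95, 97]
0.84 [231, 201, 110, 114, 57, 90, 84, 94, 94, 83, 91, 94] knob [53, 84, 95]
0.96 [244, 126, 94, 118, 104, 69, 93, 84, 94, 94, 85, 89] knob [117, 53, 84]
1.08 [243, 126, 93, 121, 118, 63, 95, 93, 84, 100, 94, 92] knob [120, 118, 53]
1.2 [243, 229, 157, 119, 121, 104, 146, 95, 93, 94, 100, 93] knob [120, 120, 117]
1.32 [242, 243, 158, 102, 119, 117, 119, 146, 95, 109, 104, 97] knob [163, 120, 120]
1.44 [243, 243, 98, 242, 120, 120, 119, 119, 146, 117, 109, 104] knob [242, 234, 120]
1.56 [243, 243, 126, 243, 102, 119, 114, 119, 119, 119, 119, 119] knob [180, 242, 234]
1.68 [243, 242, 231, 78, 243, 118, 243, 114, 119, 244, 119, 119] knob [79, 180, 242]
1.8 [244, 242, 244, 60, 242, 221, 243, 243, 114, 246, 243, 119] knob [72, 77, 180]
1.92 [242, 243, 243, 78, 180, 243, 242, 243, 243, 244, 246, 245] knob [63, 72, 82]
2.04 [240, 243, 243, 70, 60, 183, 85, 242, 243, 68, 241, 234] knob [116, 63, 72]
2.16 [116, 244, 242, 64, 78, 16, 71, 85, 242, 71, 68, 227] knob [73, 116, 63]
2.28 [34, 243, 243, 60, 70, 79, 69, 71, 85, 71, 72, 71] knob [119, 73, 116]
1.92 [242, 243, 243, 78, 180, 243, 242, 243, 243, 244, 246, 245] knob [63, 72, 82]
42.5083 [-0.1 -0.6  0.1]
```

The finger's bright face lines up exactly with 1.92 rad, and the plate is home. I hand the job in.

```bash
python3 -c "
from bench import bot
print(bot.sign_off())"
```

```text
the job is handed in; nothing more can be done
None
```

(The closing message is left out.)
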